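Index the slide of a bench screw press by feel and press a laminated blank

ROBOT

A 7-joint arm with a two-finger parallel gripper is mounted at the origin on a cart in front of the work surface, level with it; the furniture and walls round the work are solid. World frame = base frame: x ahead of the robot, y to its left, z up, the work surface at z = 0. Lengths are in m, angles in rad, forces in N, time in s.
With the tool pointing down it reaches from about 0.4 to 0.85 m from the base axis. Payload 10.4 kg.
Tool frame: the origin (TCP) lies midway between the tips of the shut fingers; the grasp point (between the pads) lies 19 mm behind it; z points along the fingers, y is the line along which they close (so a half turn about z gives the same grasp; the last joint's range is limited). The gripper opens to 87 mm and grips with 3 to 60 N. Pads are 19 mm wide; open, the fingers measure 117 mm over their backs; the gripper's body (75 mm by 190 mm) begins 51 mm behind the grasp point.
Start: joints at [-1.359, 0.332, -0.065, 1.46, 0.022, 1.35, -0.088], TCP at [0.145, 0.608, 0.223] pointing down, gripper open.
Joint ranges: [-2.6, 2.6], [-0.5, 2.12], [-1.47, 1.34], [0.16, 2.42], [-1.27, 4.41], [0.06, 2.06], [-2.6, 2.6]. Speed limits (rad/s): [2.22, 2.22, 2.79, 2.79, 3.14, 3.14, 3.14].

INTERFACE

Orientations are given as a unit quaternion [x, y, z, w].
In Python, from bench import sensors, eyes, order gives the robot as it stands.
- The arm moves only by the tool arm_command, never from a script. Its argument "steps" is a list of rows, each an object with "rot": the turn, a rotation vector about the world's x, y, z in degrees, a list of three; "slide": the shift along the world's x, y, z in m, a list of three; "grip": the opening, from 0 (shut) to 1 (fully open). A call has exactly 8 rows; each row shifts and turns the commanded pose from where the row before left it; what a row does not reach is not made up. A row lasts 1/8 s, in which the tool goes at most 62.5 mm and 10.7 degrees, less where a joint would pass 70% of its speed; a pose out of reach is approached as far as the arm can. A call with a gripper value outside its range is refused whole. The fingers move at their own pace and stop on an object; "newtons" is the grip in N (left out, the last holds). Time passes only in rows, so rows that do not move let the fingers close, or fill a call up. It gives the time, the measured TCP pose, the force, the opening and the grip force at its end, in the units of the state.
- sensors.read_state(): the state, without advancing time (a new reading comes with each control period).
- eyes.camera(name): name is "side" or "top"; returns a dict with "pixels" (400x640x3 uint8, red, green, blue), "intrinsics" (3x3 intrinsics, pixels), "k1" (the pictures are not rectified: a ray, as slopes to the right and down, at radius r is drawn at 1 + k1 r^2 times it, then the intrinsics apply), "pose" (4x4, takes a point from camera to world coordinates). Camera axes: x right, y down, z forward; pixel columns grow to the right and rows downward; lengths in m; the calibration is good to about 2 mm. A picture is of the moment at which its call begins. There is no depth.
- order.close_job(): hands the job in; it is judged then, once.
Trained networks look in a picture, given as the dict that the camera call returned (one of the last four; its "shot" number tells which), for a name from the list of things; names that differ only in an ending like _2 or _b are one class to them, and where a whole thing is asked for, a point or a joint stands for the part that bears it (a point fixed in the world has none). Each returns a list of dicts, best first, with "conf" (0 to 1); they miss things now and then, are a little off and sometimes report something else, mostly with a low value. They report only what shows in the picture. A call takes as long as a camera call.
- eyes.look_for(name, picture): "bbox" ([left, top, right, bottom] in pixels, round what is visible of it).
The state is a dict: "time": time; "joint_positions": joint angles; "joint_vel": joint speeds; "joint_torque": joint torques, N m; "ee_pos": TCP position; "eef_rot": TCP orientation; "ft_force": force on the tool from outside, world axes, zero at the start; "torque": the same for the moment, N m; "width": finger opening in m; "grip_force": force on a finger pad.
Only numpy, scipy, OpenCV 4.12 (cv2) and the standard library are available. Lean on these libraries where they do the work, as an engineer would, in place of code of your own. Each camera call takes 0.05 s, during which the arm holds its last target. There are 200 camera calls.

TASK

Press the striped wooden blank that lies on the slide of the bench screw press. Push the blank back until it is square and flush against the slide's fence, lay the plain wooden caul flat on top of it, centred and lengthwise along it, then push the slide by its handle towards the screw until its spring index pin drops into the hidden groove, and leave it seated there. Then wind the crank clockwise (seen from above) until the foot just touches the caul, add a quarter of a turn more and no further, and let go; leave the other things on the bench undisturbed.

Things in the scene. Friction and masses are not known exactly. Their poses are not given: they have to be found in the camera images.
- press: grey cast C-frame bench screw press, fixed. Origin on the bench straight under the screw; own +y is the direction in which the slide travels from its loading place to under the screw, own +x points to the frame's column behind the bed. The bed is 150 mm wide (x) and reaches 280 mm to -y and 95 mm to +y. The overhanging arm is 44 mm wide in y, its underside 135 mm above the bench at the screw, its top 190 mm; the column (x 87 to 133 mm, y within 28 mm) is 195 mm tall
- nest (a point): on the flat upper face of the slide (36 mm above the bench when level): where the centre of the blank's underside belongs. It moves with the slide; axes as the press. The fence is a dark bar 14 mm high and 104 mm long in y, whose front face stands 28 mm to +x of this point. The plate reaches 61 mm to -x of this point
- slide_handle (a point): middle of the round bar (12 mm thick, 68 mm long, along x) of the bow handle that stands on the tail (-y) end of the slide; bar axis 42 mm above the plate, posts at both its ends, 130 mm to -y of the nest. Push it to +y with the shut fingers behind it, or grip it
- slide (a joint): travel of the slide (m), 0 at the loading stop, growing to +y of the press up to 0.172; about 4 to 6 N moves it and it stays where left. The index groove is hidden under the slide; it is met at a value between about 0.13 and 0.16, which differs each time, near where the nest comes under the screw (there the value is 0.145)
- index_pin (a joint): drop of the spring index pin (m) that rides on the bed under the slide; its black button, 20 mm wide, stands 25 mm to +y of the handle's bar. 0 while the pin rides on the flat, about 0.006 when it has dropped into the groove. The rounded pin draws itself into the groove over the last 8 mm and then holds the slide with about 20 N; a harder push forces it out again
- blank_mid (a point): centre of the laminated blank, 56 mm (own x) by 90 mm (own y) by 24 mm high, three wood layers light, dark, light, 0.12 kg; loose on the slide, up to 30 mm in front of (-x of) its place at the fence and a little askew. Long side along y
- caul_mid (a point): centre of the caul, a plain wooden block 44 mm (own x) by 84 mm (own y) by 25 mm high, 0.09 kg; lies flat on the bench beyond the tail of the slide
- knob_grip (a point): middle of the upright black crank knob, 23 mm in diameter and 40 mm tall, which spins freely on its own pin (its own axes tell nothing). It runs round a circle of 62 mm radius about the screw axis, at a constant height of about 239 mm above the bench; the flat crank arm under it ends 24 mm below this point
- screw_axis (a point): point on the vertical screw axis at the height of the crank knob. The spindle's plain end stands up here, to about 245 mm above the bench
- crank (a joint): angle of the crank (rad), growing clockwise seen from above; at 0 the knob lies to +y of the axis (own axes of the press). Each turn (6.28) brings the spindle and foot down 24 mm. It drags with about 2 to 4 N at the knob and stays where it is left
- foot_face (a point): centre of the underside of the round pressure foot, 44 mm in diameter, at the lower end of the spindle. It starts 10 to 14 mm above the level which the caul's top will have (85 mm above the bench)
- foot (a joint): how far the sprung foot has been pushed up into the spindle (m): 0 when free, grows 3.8 mm per radian of crank after the foot touches (6 mm for a quarter turn; stop at 12 mm); spring 3.5 N/mm
- tape_roll: bystander: yellow roll of tape, 96 mm, 48 mm high
- spanner_13: bystander: 151 mm spanner lying flat
- pencil_a: bystander: green pencil lying on the bench

How it is judged:
By the outcome, as a careful person would: the job done as asked, in the order asked, and still so for the second after the job is handed in, with the robot touching nothing.
It also fails if it takes over 72 s, if anything falls off the work surface, if the arm or the gripper's body presses on something with over 40 N, if the wrist force passes 120 N, or if a joint passes its speed limit or range.

## Working session

There is one attempt and no reset: what is moved stays moved. The work goes in short steps, Python scripts to look and compute and a tool call to move; the robot and the scene stay as the last step left them, time stands still between calls to the robot, and variables do not carry over. Pictures are saved under pics/ and viewed, at most 10 in all, crops included, and the job is handed in when it is done.

Besides the shell and the picture viewer there is one more tool, called by a JSON object that holds its "name" and its "arguments", one argument or row to a line. arm_command: Moves the arm, as the interface text tells. Its arguments: {"type":"object","properties":{"steps":{"type":"array","items":{"type":"object","properties":{"rot":{"type":"array","items":{"type":"number"}},"slide":{"type":"array","items":{"type":"number"}},"grip":{"type":"number"}}}},"newtons":{"type":"number"}},"required":["steps"]}

```bash
mkdir -p pics
cat > h.py <<'E'
import numpy as np, cv2
from bench import sensors, eyes, order
def shot(n,save=None):
    p=eyes.camera(n)
    if save: cv2.imwrite('pics/'+save,p['pixels'][:,:,::-1])
    return p
def ray(p,u,v):
    K=np.array(p['intrinsics']);k=p['k1'];d=np.array([(u-K[0,2])/K[0,0],(v-K[1,2])/K[1,1]]);s=d.copy()
    for _ in range(20): s=d/(1+k*(s@s))
    T=np.array(p['pose']);return T[:3,3],T[:3,:3]@np.array([s[0],s[1],1])
def atz(p,u,v,z):
    o,d=ray(p,u,v);return o+d*(z-o[2])/d[2]
def proj(p,P):
    T=np.array(p['pose']);c=T[:3,:3].T@(np.array(P)-T[:3,3]);s=c[:2]/c[2];s=s*(1+p['k1']*(s@s));K=np.array(p['intrinsics'])
    return np.array([K[0,0]*s[0]+K[0,2],K[1,1]*s[1]+K[1,2]])
E
python3 - <<'E'
from h import *
np.set_printoptions(precision=3,suppress=True)
s=sensors.read_state();print(s['ee_pos'],s['eef_rot'],s['time'],s['width'])
for n in('side','top'):
    p=shot(n,n+'0.png');print(n,np.array(p['pose']),p['k1'],p['intrinsics'])
    for t in 'press nest slide_handle index_pin blank_mid caul_mid knob_grip screw_axis foot_face tape_roll spanner_13 pencil_a'.split():
        r=eyes.look_for(t,p);print(t,[(np.round(x['bbox']),round(x['conf'],2)) for x in r[:2]])
E
```

```text
[0.145 0.607 0.222] [ 0.117  0.993 -0.001 -0.   ] 0.0 0.08713287339404258
side [[ 0.958 -0.138  0.252  0.289]
 [-0.287 -0.442  0.85  -0.973]
 [-0.006 -0.886 -0.463  0.572]
 [ 0.     0.     0.     1.   ]] -0.012795740352888128 [[381.88    0.    323.758]
 [  0.    381.88  202.592]
 [  0.      0.      1.   ]]
press [(array([281., 131., 363., 281.]), 0.61)]
nest [(array([294., 214., 358., 272.]), 0.91)]
slide_handle [(array([294., 220., 356., 274.]), 0.98)]
index_pin []
blank_mid [(array([297., 217., 329., 243.]), 0.65)]
caul_mid [(array([345., 312., 391., 336.]), 0.86)]
knob_grip []
screw_axis [(array([283., 131., 366., 279.]), 0.68), (array([309., 126., 320., 148.]), 0.29)]
foot_face [(array([298., 180., 318., 194.]), 0.67)]
tape_roll [(array([371., 251., 413., 289.]), 0.82), (array([260., 294., 296., 348.]), 0.65)]
spanner_13 [(array([260., 294., 298., 347.]), 0.64)]
pencil_a [(array([294., 220., 358., 270.]), 0.75), (array([291., 331., 329., 359.]), 0.62)]
top [[-0.01  -0.99   0.139  0.397]
 [-1.     0.009 -0.006 -0.204]
 [ 0.005 -0.139 -0.99   1.005]
 [ 0.     0.     0.     1.   ]] -0.09926860654104659 [[392.991   0.    314.962]
 [  0.    392.991 202.708]
 [  0.      0.      1.   ]]
press [(array([181., 132., 347., 236.]), 0.9)]
nest [(array([260., 185., 343., 237.]), 0.85)]
slide_handle [(array([260., 182., 349., 234.]), 0.98)]
index_pin [(array([328., 209., 338., 215.]), 0.49)]
blank_mid [(array([273., 201., 310., 231.]), 0.68)]
caul_mid [(array([401., 189., 429., 224.]), 0.89), (array([182., 175., 231., 204.]), 0.52)]
knob_grip [(array([182., 173., 199., 182.]), 0.64)]
screw_axis [(array([185., 135., 348., 242.]), 0.77)]
foot_face [(array([259., 181., 349., 236.]), 0.35)]
tape_roll [(array([341., 141., 384., 176.]), 0.61)]
spanner_13 [(array([357., 247., 408., 288.]), 0.82)]
pencil_a [(array([403., 245., 437., 265.]), 0.45)]
```

View pics/side0.png

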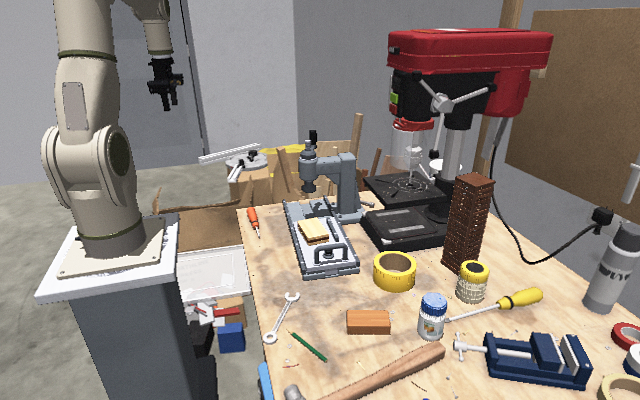

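View pics/top0.png

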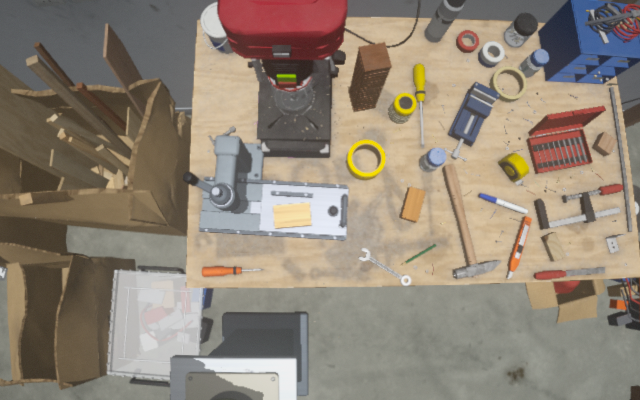

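The side view shows the press at (320,200) and the caul at (368,322). The top view shows the screw at about (222,190), the blank at (293,215), the handle bar at (345,210) and the caul at (412,205). The image's right is world -y. I'll zoom in for precise measurements.

Run:
```python
from h import *
im=cv2.imread('pics/top0.png')[125:295,175:435]
cv2.imwrite('pics/z.png',cv2.resize(im,None,fx=3,fy=3,interpolation=cv2.INTER_CUBIC))
```

```text
(no output)
```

View pics/z.png

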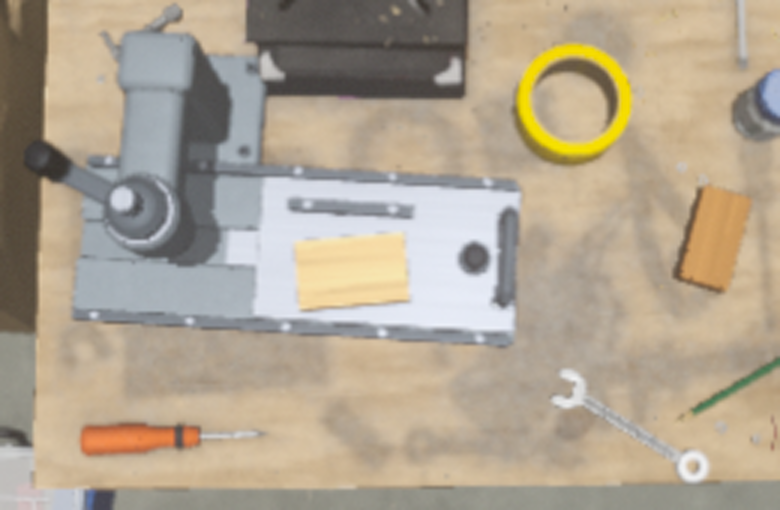

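Run:
```python
from h import *
np.set_printoptions(precision=4,suppress=True)
p=shot('top')
f=lambda u,v,z: atz(p,u/3-.33+175,v/3-.33+125,z)
q=lambda n,z,*L:[print(n,f(u,v,z)) for u,v in L]
q('spindle',.245,(124,197));q('knob',.259,(47,157))
q('handle',.084,(511,212),(502,302));q('pin',.05,(474,257))
B=[f(u,v,.060) for u,v in((296,242),(403,232),(409,298),(300,309))];print('blank',np.array(B),np.mean(B,0))
q('fence',.05,(290,205),(412,211));q('fencefront',.05,(290,212),(412,217))
q('plate edges',.036,(265,178),(255,315),(515,335))
q('bed',.03,(75,318),(512,345),(520,182))
C=[f(u,v,.025) for u,v in((705,187),(750,196),(722,292),(679,280))];print('caul',np.array(C),np.mean(C,0))
q('tape',.048,(575,102));q('drillpress',.05,(465,97),(262,80));q('bench',0,(40,488))
q('sp',.005,(570,390),(692,465))
```

```text
spindle [ 0.5304 -0.0136  0.245 ]
knob [0.555  0.0344 0.259 ]
handle [ 0.5437 -0.2811  0.084 ]
handle [ 0.4724 -0.2726  0.084 ]
pin [ 0.5122 -0.253   0.05  ]
blank [[ 0.5245 -0.1086  0.06  ]
 [ 0.5319 -0.1953  0.06  ]
 [ 0.4783 -0.1997  0.06  ]
 [ 0.4702 -0.1121  0.06  ]] [ 0.5012 -0.1539  0.06  ]
fence [ 0.5566 -0.1025  0.05  ]
fence [ 0.5507 -0.2027  0.05  ]
fencefront [ 0.5508 -0.1025  0.05  ]
fencefront [ 0.5457 -0.2027  0.05  ]
plate edges [ 0.5821 -0.0799  0.036 ]
plate edges [ 0.4674 -0.0726  0.036 ]
plate edges [ 0.449  -0.2864  0.036 ]
bed [0.4663 0.079  0.03  ]
bed [ 0.4411 -0.2843  0.03  ]
bed [ 0.5778 -0.2938  0.03  ]
caul [[ 0.5732 -0.452   0.025 ]
 [ 0.5652 -0.4905  0.025 ]
 [ 0.4835 -0.4626  0.025 ]
 [ 0.4941 -0.4264  0.025 ]] [ 0.529  -0.4579  0.025 ]
tape [ 0.6421 -0.3398  0.048 ]
drillpress [ 0.6465 -0.2477  0.05  ]
drillpress [ 0.6628 -0.0783  0.05  ]
bench [0.3243 0.1146 0.    ]
sp [ 0.4037 -0.3347  0.005 ]
sp [ 0.3393 -0.4365  0.005 ]
```

The measurements agree:
- The press +y axis is about 4° off world +y, towards +x.
- Nest is at about (.519,-.149), the handle at (.510,-.279) and the screw at (.530,-.013).
- The blank sits at (.501,-.154) and is askew by about 9°.

Next I'll move the arm over and push the blank with both fingers.

{"name": "arm_command", "arguments": {
  "steps": [
    {"rot":[0,0,1.15],"slide":[0.032,-0.024,0.013],"grip":0.5},
    {"rot":[0,0,1.15],"slide":[0.032,-0.024,0.013],"grip":0.5},
    {"rot":[0,0,1.15],"slide":[0.032,-0.024,0.013],"grip":0.5},
    {"rot":[0,0,1.15],"slide":[0.032,-0.024,0.013],"grip":0.5},
    {"rot":[0,0,1.15],"slide":[0.032,-0.024,0.013],"grip":0.5},
    {"rot":[0,0,1.15],"slide":[0.032,-0.024,0.013],"grip":0.5},
    {"rot":[0,0,1.15],"slide":[0.032,-0.024,0.013],"grip":0.5},
    {"rot":[0,0,1.15],"slide":[0.031,-0.024,0.013],"grip":0.5}
  ],
  "newtons": 20
}}

```text
time: 2.35
ee_pos: [0.4014, 0.4149, 0.3272]
eef_rot: [0.037, 0.999, 0.0, 0.0]
ft_force: [0.9, 1.1, -0.4]
width: 0.0436
grip_force: 0.0
```

{"name": "arm_command", "arguments": {
  "steps": [
    {"rot":[0,0,0],"slide":[0.01,-0.055,0],"grip":0.5},
    {"rot":[0,0,0],"slide":[0.01,-0.055,0],"grip":0.5},
    {"rot":[0,0,0],"slide":[0.005,-0.055,0],"grip":0.5},
    {"rot":[0,0,0],"slide":[0.005,-0.055,0],"grip":0.5},
    {"rot":[0,0,0],"slide":[0,-0.055,0],"grip":0.5},
    {"rot":[0,0,0],"slide":[0,-0.055,0],"grip":0.5},
    {"rot":[0,0,0],"slide":[0,-0.055,0],"grip":0.5},
    {"rot":[0,0,0],"slide":[0,-0.055,0],"grip":0.5}
  ]
}}

```text
time: 3.35
ee_pos: [0.4301, -0.026, 0.3268]
eef_rot: [0.037, 0.999, 0.0, 0.0]
ft_force: [1.1, 0.3, 0.6]
width: 0.0433
grip_force: 0.0
```

{"name": "arm_command", "arguments": {
  "steps": [
    {"slide":[0.002,-0.04,-0.03],"rot":[0,0,0],"grip":0.5},
    {"slide":[0.002,-0.04,-0.03],"rot":[0,0,0],"grip":0.5},
    {"slide":[0.002,-0.0375,-0.04],"rot":[0,0,0],"grip":0.5},
    {"slide":[0.001,0,-0.05],"rot":[0,0,0],"grip":0.5},
    {"slide":[0.001,0,-0.05],"rot":[0,0,0],"grip":0.5},
    {"slide":[0,0,-0.045],"rot":[0,0,0],"grip":0.5},
    {"slide":[0,0,-0.025],"rot":[0,0,0],"grip":0.5},
    {"slide":[0,0,-0.01],"rot":[0,0,0],"grip":0.5}
  ]
}}

```text
time: 4.35
ee_pos: [0.4377, -0.1416, 0.0456]
eef_rot: [0.037, 0.999, -0.0, -0.001]
ft_force: [-0.4, 0.6, 0.7]
width: 0.0434
grip_force: 0.0
```

{"name": "arm_command", "arguments": {
  "steps": [
    {"slide":[0.005,0,-0.002],"rot":[0,0,0],"grip":0.5},
    {"slide":[0.005,-0.0004,0],"rot":[0,0,0],"grip":0.5},
    {"slide":[0.005,-0.0004,0],"rot":[0,0,0],"grip":0.5},
    {"slide":[0.005,-0.0004,0],"rot":[0,0,0],"grip":0.5},
    {"slide":[0.005,-0.0004,0],"rot":[0,0,0],"grip":0.5},
    {"slide":[0.004,-0.0003,0],"rot":[0,0,0],"grip":0.5},
    {"slide":[0.003,-0.0002,0],"rot":[0,0,0],"grip":0.5},
    {"slide":[0.002,-0.0002,0],"rot":[0,0,0],"grip":0.5}
  ]
}}

```text
time: 5.35
ee_pos: [0.4724, -0.144, 0.0445]
eef_rot: [0.037, 0.999, 0.0, -0.0]
ft_force: [-1.2, 0.3, 1.4]
width: 0.044
grip_force: 0.5
```

Run:
```python
from h import *
p=shot('top','t1.png')
im=cv2.imread('pics/t1.png')[155:255,235:365]
cv2.imwrite('pics/z1.png',cv2.resize(im,None,fx=6,fy=6,interpolation=cv2.INTER_CUBIC))
```

```text
(no output)
```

View pics/z1.png

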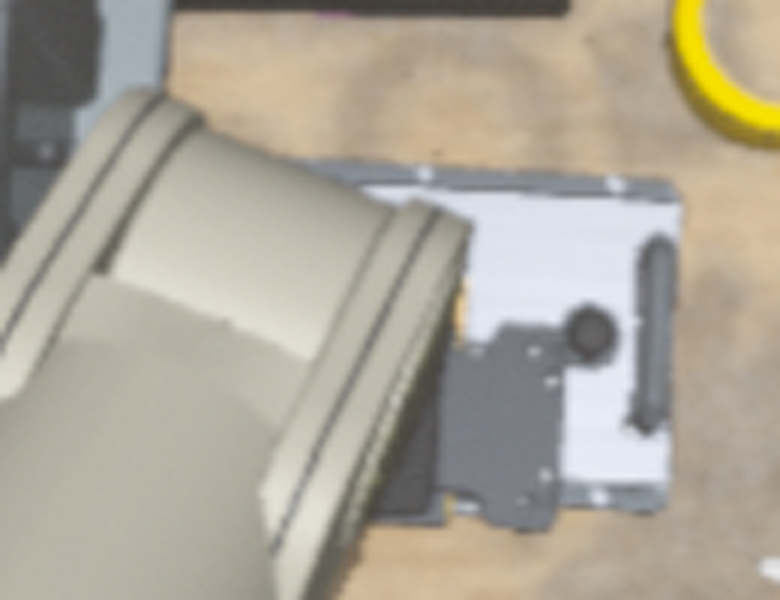

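The zoomed view shows the arm hiding the blank; only a sliver shows at about (460,310). The handle is clear at (655,335). I'll keep pushing by force.

{"name": "arm_command", "arguments": {
  "steps": [
    {"slide":[0.0015,-0.0001,0],"rot":[0,0,0],"grip":0.5},
    {"slide":[0.0015,-0.0001,0],"rot":[0,0,0],"grip":0.5},
    {"slide":[0.0015,-0.0001,0],"rot":[0,0,0],"grip":0.5},
    {"slide":[0.0015,-0.0001,0],"rot":[0,0,0],"grip":0.5},
    {"slide":[0.0015,-0.0001,0],"rot":[0,0,0],"grip":0.5},
    {"slide":[0.001,-0.0001,0],"rot":[0,0,0],"grip":0.5},
    {"slide":[0,0,0],"rot":[0,0,0],"grip":0.5},
    {"slide":[0,0,0],"rot":[0,0,0],"grip":0.5}
  ]
}}

```text
time: 6.4
ee_pos: [0.481, -0.1446, 0.0446]
eef_rot: [0.037, 0.999, 0.0, 0.0]
ft_force: [0.1, -0.4, 0.1]
width: 0.0435
grip_force: 0.0
```

{"name": "arm_command", "arguments": {
  "steps": [
    {"slide":[0.001,-0.0001,0],"rot":[0,0,0],"grip":0.5},
    {"slide":[0.001,-0.0001,0],"rot":[0,0,0],"grip":0.5},
    {"slide":[0.001,-0.0001,0],"rot":[0,0,0],"grip":0.5},
    {"slide":[0.001,-0.0001,0],"rot":[0,0,0],"grip":0.5},
    {"slide":[0.0005,0,0],"rot":[0,0,0],"grip":0.5},
    {"slide":[0.0005,0,0],"rot":[0,0,0],"grip":0.5},
    {"slide":[0,0,0],"rot":[0,0,0],"grip":0.5},
    {"slide":[0,0,0],"rot":[0,0,0],"grip":0.5}
  ]
}}

```text
time: 7.4
ee_pos: [0.4831, -0.1448, 0.0439]
eef_rot: [0.037, 0.999, 0.001, -0.003]
ft_force: [-12.9, 1.7, 9.0]
width: 0.0434
grip_force: 6.5
```

{"name": "arm_command", "arguments": {
  "steps": [
    {"slide":[-0.006,0,0],"rot":[0,0,0],"grip":0.5},
    {"slide":[-0.008,0,0.01],"rot":[0,0,0],"grip":0.5},
    {"slide":[0,0,0.04],"rot":[0,0,0],"grip":0.6},
    {"slide":[0,-0.01,0.05],"rot":[0,0,-2.8],"grip":1},
    {"slide":[0.01,-0.055,0.02],"rot":[0,0,-2.8],"grip":1},
    {"slide":[0.02,-0.055,0],"rot":[0,0,-2.9],"grip":1},
    {"slide":[0.02,-0.055,0],"rot":[0,0,-2.9],"grip":1},
    {"slide":[0.01,-0.055,0],"rot":[0,0,-2.9],"grip":1}
  ]
}}

```text
time: 8.4
ee_pos: [0.5332, -0.3761, 0.1653]
eef_rot: [0.161, 0.987, -0.0, 0.001]
ft_force: [1.5, -0.7, 1.2]
width: 0.0857
grip_force: 0.0
```

{"name": "arm_command", "arguments": {
  "steps": [
    {"slide":[0.002,-0.045,0],"rot":[0,0,0],"grip":1},
    {"slide":[0,-0.039,0],"rot":[0,0,0],"grip":1},
    {"slide":[0,0,0],"rot":[0,0,0],"grip":1},
    {"slide":[0,0,0],"rot":[0,0,0],"grip":1},
    {"slide":[0,0,0],"rot":[0,0,0],"grip":1},
    {"slide":[0,0,0],"rot":[0,0,0],"grip":1},
    {"slide":[0,0,0],"rot":[0,0,0],"grip":1},
    {"slide":[0,0,0],"rot":[0,0,0],"grip":1}
  ]
}}

```text
time: 9.4
ee_pos: [0.534, -0.4587, 0.1646]
eef_rot: [0.161, 0.987, 0.0, 0.0]
ft_force: [-0.9, -0.1, -0.3]
width: 0.087
grip_force: 0.0
```

Run:
```python
from h import *
p=shot('top','t2.png')
im=cv2.imread('pics/t2.png')[150:250,235:365]
cv2.imwrite('pics/z2.png',cv2.resize(im,None,fx=6,fy=6,interpolation=cv2.INTER_CUBIC))
```

```text
(no output)
```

View pics/z2.png

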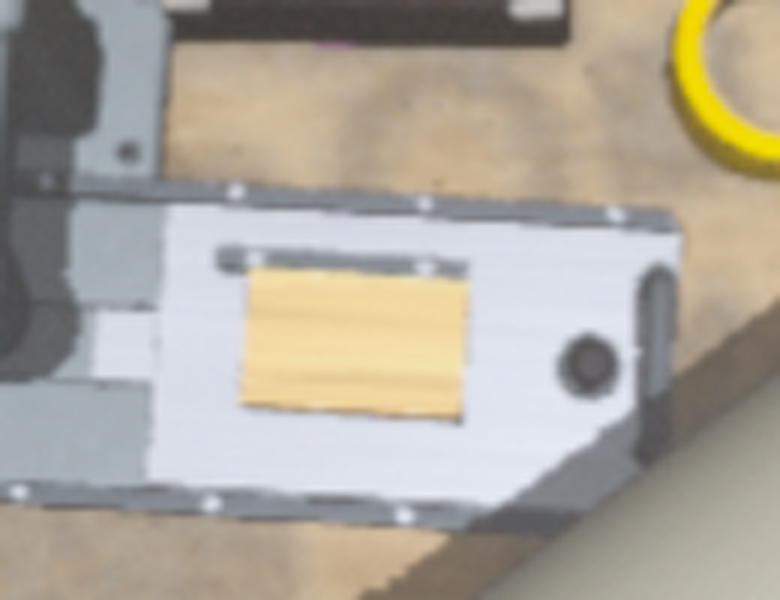

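The blank is now square and flush on the fence, with its corners at about (248,267), (468,281), (462,420) and (242,405). Its centre is some 5 mm to -y of the fence's middle. I'll compute that and nudge it along.

Run:
```python
from h import *
np.set_printoptions(precision=4,suppress=True)
p=shot('top')
f=lambda u,v,z: atz(p,u/6-.4+235,v/6-.4+150,z)
B=np.array([f(u,v,.060) for u,v in((248,267),(468,281),(462,420),(242,405))]);print('blank',B,B.mean(0))
F=np.array([f(217,248,.05),f(468,263,.05),f(217,270,.05),f(468,278,.05)]);print(F,F.mean(0))
print('pin',f(588,362,.05),'bar',f(657,300,.084),'plate front',f(160,210,.036),f(150,480,.036))
s=sensors.read_state();print(s['time'])
```

```text
blank [[ 0.5521 -0.1148  0.06  ]
 [ 0.5455 -0.2041  0.06  ]
 [ 0.489  -0.2012  0.06  ]
 [ 0.4958 -0.1126  0.06  ]] [ 0.5206 -0.1582  0.06  ]
[[ 0.5618 -0.1011  0.05  ]
 [ 0.5546 -0.2042  0.05  ]
 [ 0.5526 -0.1011  0.05  ]
 [ 0.5484 -0.2041  0.05  ]] [ 0.5543 -0.1526  0.05  ]
pin [ 0.5132 -0.2528  0.05  ] bar [ 0.5335 -0.2788  0.084 ] plate front [ 0.5806 -0.0756  0.036 ] [ 0.4676 -0.0724  0.036 ]
9.5
```

{"name": "arm_command", "arguments": {
  "steps": [
    {"slide":[-0.002,0.03,0],"rot":[0,0,-9.45],"grip":0},
    {"slide":[-0.002,0.03,0],"rot":[0,0,-9.45],"grip":0},
    {"slide":[-0.002,0.03,0],"rot":[0,0,-9.45],"grip":0},
    {"slide":[-0.002,0.03,0],"rot":[0,0,-9.45],"grip":0},
    {"slide":[-0.002,0.03,0],"rot":[0,0,-9.45],"grip":0},
    {"slide":[-0.002,0.03,0],"rot":[0,0,-9.45],"grip":0},
    {"slide":[-0.002,0.03,0],"rot":[0,0,-9.4],"grip":0},
    {"slide":[-0.0025,0.0267,0],"rot":[0,0,-9.4],"grip":0}
  ]
}}

```text
time: 10.5
ee_pos: [0.5174, -0.221, 0.1646]
eef_rot: [0.733, 0.68, 0.0, -0.0]
ft_force: [0.6, 0.4, 0.8]
width: 0.0151
grip_force: 0.0
```

{"name": "arm_command", "arguments": {
  "steps": [
    {"slide":[0,0,-0.02],"rot":[0,0,0],"grip":0},
    {"slide":[0,0,-0.04],"rot":[0,0,0],"grip":0},
    {"slide":[0,0,-0.035],"rot":[0,0,0],"grip":0},
    {"slide":[0,0,-0.02],"rot":[0,0,0],"grip":0},
    {"slide":[0,0,-0.005],"rot":[0,0,0],"grip":0},
    {"slide":[0,0,0],"rot":[0,0,0],"grip":0},
    {"slide":[0,0,0],"rot":[0,0,0],"grip":0},
    {"slide":[0,0,0],"rot":[0,0,0],"grip":0}
  ]
}}

```text
time: 11.5
ee_pos: [0.5179, -0.2223, 0.0453]
eef_rot: [0.732, 0.682, 0.0, 0.001]
ft_force: [0.2, -0.4, 0.5]
width: 0.0004
grip_force: 0.0
```

{"name": "arm_command", "arguments": {
  "steps": [
    {"slide":[0.0003,0.006,0],"rot":[0,0,0],"grip":0},
    {"slide":[0.0003,0.004,0],"rot":[0,0,0],"grip":0},
    {"slide":[0.0003,0.004,0],"rot":[0,0,0],"grip":0},
    {"slide":[0.0002,0.003,0],"rot":[0,0,0],"grip":0},
    {"slide":[0,0,0],"rot":[0,0,0],"grip":0},
    {"slide":[0,-0.01,0],"rot":[0,0,0],"grip":0},
    {"slide":[0,0,0.03],"rot":[0,0,0],"grip":0},
    {"slide":[0,0,0.04],"rot":[0,0,0],"grip":0.3}
  ]
}}

```text
time: 12.5
ee_pos: [0.5176, -0.2161, 0.1149]
eef_rot: [0.732, 0.681, -0.001, -0.001]
ft_force: [0.4, 0.5, 0.3]
width: 0.0048
grip_force: 0.0
```

{"name": "arm_command", "arguments": {
  "steps": [
    {"slide":[0.001,-0.01,0.05],"rot":[0,0,9.45],"grip":1},
    {"slide":[0.001,-0.03,0],"rot":[0,0,9.45],"grip":1},
    {"slide":[0.001,-0.04,0],"rot":[0,0,9.45],"grip":1},
    {"slide":[0.002,-0.04,0],"rot":[0,0,9.45],"grip":1},
    {"slide":[0.002,-0.04,0],"rot":[0,0,9.45],"grip":1},
    {"slide":[0.002,-0.04,0],"rot":[0,0,9.45],"grip":1},
    {"slide":[0.001,-0.03,0],"rot":[0,0,9.4],"grip":1},
    {"slide":[0.001,-0.013,0],"rot":[0,0,9.4],"grip":1}
  ]
}}

```text
time: 13.5
ee_pos: [0.5276, -0.4614, 0.1642]
eef_rot: [0.16, 0.987, -0.0, -0.0]
ft_force: [-0.2, 0.3, -0.4]
width: 0.0813
grip_force: 0.0
```

Run:
```python
from h import *
p=shot('top','t3.png')
im=cv2.imread('pics/t3.png')[150:250,235:365]
cv2.imwrite('pics/z3.png',cv2.resize(im,None,fx=6,fy=6,interpolation=cv2.INTER_CUBIC))
```

```text
(no output)
```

View pics/z3.png

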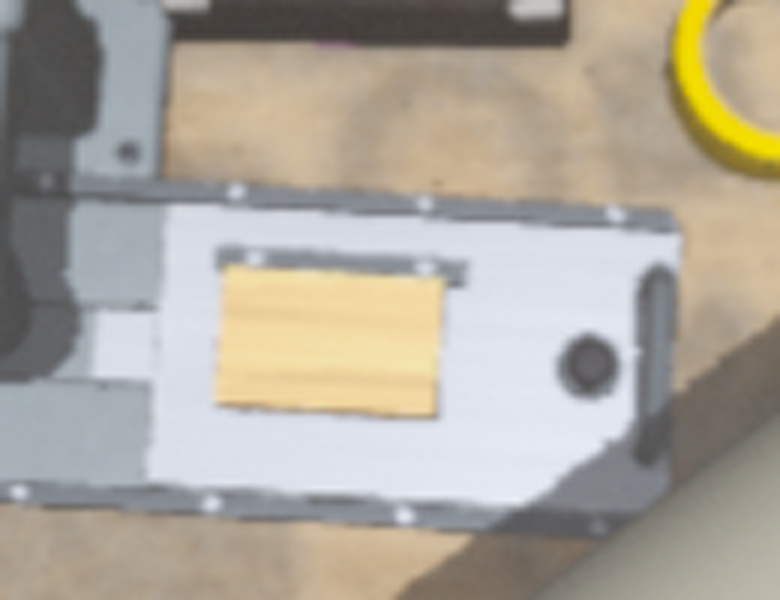

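The blank is now centred to within about 3 mm: its back edge spans (223–445) against the fence's (217–468), and it is still flush. Next I'll pick up the caul.

{"name": "arm_command", "arguments": {
  "steps": [
    {"slide":[0.001,0.003,-0.04],"rot":[0,0,0],"grip":1},
    {"slide":[0,0,-0.05],"rot":[0,0,0],"grip":1},
    {"slide":[0,0,-0.04],"rot":[0,0,0],"grip":1},
    {"slide":[0,0,-0.02],"rot":[0,0,0],"grip":1},
    {"slide":[0,0,-0.008],"rot":[0,0,0],"grip":1},
    {"slide":[0,0,0],"rot":[0,0,0],"grip":0.4},
    {"slide":[0,0,0],"rot":[0,0,0],"grip":0.3},
    {"slide":[0,0,0],"rot":[0,0,0],"grip":0.3}
  ],
  "newtons": 20
}}

```text
time: 14.55
ee_pos: [0.531, -0.4556, 0.0077]
eef_rot: [0.161, 0.987, -0.0, 0.001]
ft_force: [-0.5, 0.4, 0.1]
width: 0.0646
grip_force: 0.0
```

{"name": "arm_command", "arguments": {
  "steps": [
    {"slide":[0,0,0],"rot":[0,0,0],"grip":0.3},
    {"slide":[0,0,0],"rot":[0,0,0],"grip":0.3},
    {"slide":[0,0,0.01],"rot":[0,0,0],"grip":0.3},
    {"slide":[0,0,0.04],"rot":[0,0,0],"grip":0.3},
    {"slide":[0,0,0.05],"rot":[0,0,0],"grip":0.3},
    {"slide":[0,0,0.05],"rot":[0,0,0],"grip":0.3},
    {"slide":[0,0.01,0],"rot":[0,0,-9.4],"grip":0.3},
    {"slide":[0,0.03,0],"rot":[0,0,-9.4],"grip":0.3}
  ]
}}

```text
time: 15.55
ee_pos: [0.5298, -0.4164, 0.158]
eef_rot: [0.324, 0.946, -0.0, 0.001]
ft_force: [-0.1, 1.3, -1.2]
width: 0.044
grip_force: 20.0
```

{"name": "arm_command", "arguments": {
  "steps": [
    {"slide":[-0.001,0.035,0],"rot":[0,0,-9.45],"grip":0.3},
    {"slide":[-0.002,0.045,0],"rot":[0,0,-9.45],"grip":0.3},
    {"slide":[-0.002,0.05,0],"rot":[0,0,-9.45],"grip":0.3},
    {"slide":[-0.002,0.05,0],"rot":[0,0,-9.45],"grip":0.3},
    {"slide":[-0.001,0.045,0],"rot":[0,0,-9.5],"grip":0.3},
    {"slide":[-0.001,0.035,0],"rot":[0,0,-9.5],"grip":0.3},
    {"slide":[0,0.005,0],"rot":[0,0,0],"grip":0.3},
    {"slide":[0,0,-0.03],"rot":[0,0,0],"grip":0.3}
  ]
}}

```text
time: 16.55
ee_pos: [0.5231, -0.1502, 0.1281]
eef_rot: [0.731, 0.682, 0.001, 0.001]
ft_force: [-0.0, -0.2, -2.3]
width: 0.0436
grip_force: 20.0
```

{"name": "arm_command", "arguments": {
  "steps": [
    {"slide":[0,0,-0.03],"rot":[0,0,0],"grip":0.3},
    {"slide":[0,0,-0.015],"rot":[0,0,0],"grip":0.3},
    {"slide":[0,0,0],"rot":[0,0,0],"grip":0.3},
    {"slide":[0,0,0],"rot":[0,0,0],"grip":0.3},
    {"slide":[0,0,0],"rot":[0,0,0],"grip":0.3},
    {"slide":[0,0,0],"rot":[0,0,0],"grip":0.3},
    {"slide":[0,0,0],"rot":[0,0,0],"grip":0.3},
    {"slide":[0,0,0],"rot":[0,0,0],"grip":0.3}
  ]
}}

```text
time: 17.55
ee_pos: [0.5215, -0.1502, 0.0816]
eef_rot: [0.732, 0.681, 0.0, 0.0]
ft_force: [0.5, 0.5, -1.0]
width: 0.0439
grip_force: 20.0
```

Run:
```python
from h import *
p=shot('top','t4.png');q=shot('side','s4.png')
a=cv2.imread('pics/t4.png')[165:245,245:345];b=cv2.imread('pics/s4.png')[170:290,260:380]
r=lambda i,w:cv2.resize(i,(w,400),interpolation=cv2.INTER_CUBIC)
cv2.imwrite('pics/z4.png',np.hstack([r(a,400*100//100),r(b,400)]))
```

```text
(no output)
```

View pics/z4.png

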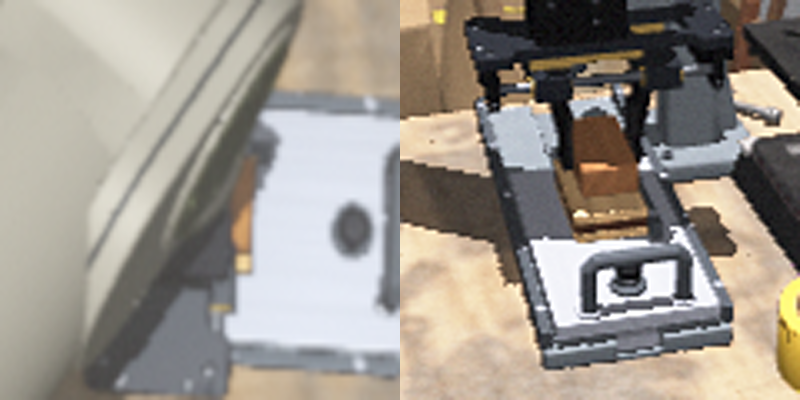

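The top crop shows the caul's tail corner at about (253,250–270), over the blank. The side crop shows the caul held parallel just above the blank at (608,165). I'll check the corner numerically.

Run:
```python
from h import *
t=np.radians(4.1);ex=np.array([np.cos(t),-np.sin(t),0]);ey=np.array([np.sin(t),np.cos(t),0])
p=shot('top');q=shot('side')
c=np.array([.5215,-.1502,0])
for z in(.0985,.0735):
  for sx in(-1,1):
    P=c+sx*.022*ex-.042*ey+[0,0,z];u=proj(p,P);v=proj(q,P)
    print(z,sx,((u[0]-245)*4,(u[1]-165)*5),(400+(v[0]-260)/.3,(v[1]-170)/.3))
B=np.array([.521,-.1484,0])
for sx in(-1,1):
    P=B+sx*.028*ex-.045*ey+[0,0,.06];u=proj(p,P);v=proj(q,P);print('blank',sx,((u[0]-245)*4,(u[1]-165)*5),(400+(v[0]-260)/.3,(v[1]-170)/.3))
```

```text
0.0985 -1 (np.float64(247.64218863880978), np.float64(248.85782234859676)) (np.float64(581.9826307813121), np.float64(169.48760318245417))
0.0985 1 (np.float64(252.49963076581457), np.float64(155.35319329079172)) (np.float64(640.0737563233545), np.float64(162.64574954423287))
0.0735 -1 (np.float64(248.27839420761825), np.float64(254.5783805123108)) (np.float64(582.5714396046347), np.float64(198.473200133726))
0.0735 1 (np.float64(253.00319480262942), np.float64(163.49394511831136)) (np.float64(639.9526661176986), np.float64(191.4614585531669))
blank -1 (np.float64(249.95337467675267), np.float64(271.3287386923878)) (np.float64(574.5288053263124), np.float64(215.7781874289746))
blank 1 (np.float64(255.86369811208965), np.float64(156.98168819333617)) (np.float64(647.1761734490749), np.float64(206.72107310326294))
```

{"name": "arm_command", "arguments": {
  "steps": [
    {"slide":[0,0.003,-0.006],"rot":[0,0,0],"grip":0.3},
    {"slide":[0,0,-0.005],"rot":[0,0,0],"grip":0.3},
    {"slide":[0,0,-0.003],"rot":[0,0,0],"grip":0.3},
    {"slide":[0,0,0],"rot":[0,0,0],"grip":0.3},
    {"slide":[0,0,0],"rot":[0,0,0],"grip":0.3},
    {"slide":[0,0,0],"rot":[0,0,0],"grip":0.3},
    {"slide":[0,0,0],"rot":[0,0,0],"grip":0.3},
    {"slide":[0,0,0],"rot":[0,0,0],"grip":0.3}
  ]
}}

```text
time: 18.75
ee_pos: [0.5215, -0.1472, 0.0676]
eef_rot: [0.732, 0.681, 0.0, 0.0]
ft_force: [-0.3, 0.2, -1.2]
width: 0.044
grip_force: 20.0
```

{"name": "arm_command", "arguments": {
  "steps": [
    {"slide":[0,0,-0.0005],"rot":[0,0,0],"grip":0.3},
    {"slide":[0,0,-0.0005],"rot":[0,0,0],"grip":0.3},
    {"slide":[0,0,0],"rot":[0,0,0],"grip":0.3},
    {"slide":[0,0,0],"rot":[0,0,0],"grip":0.7},
    {"slide":[0,0,0],"rot":[0,0,0],"grip":0.7},
    {"slide":[0,0,0],"rot":[0,0,0],"grip":0.7},
    {"slide":[0,0,0.03],"rot":[0,0,0],"grip":0.7},
    {"slide":[0,0,0.05],"rot":[0,0,0],"grip":0.7}
  ]
}}

```text
time: 19.75
ee_pos: [0.5206, -0.147, 0.1465]
eef_rot: [0.732, 0.681, -0.001, -0.001]
ft_force: [0.6, 0.5, -0.2]
width: 0.0607
grip_force: 0.0
```

{"name": "arm_command", "arguments": {
  "steps": [
    {"slide":[0,-0.03,0.02],"rot":[0,0,0],"grip":0},
    {"slide":[-0.002,-0.05,0],"rot":[0,0,0],"grip":0},
    {"slide":[-0.002,-0.05,0],"rot":[0,0,0],"grip":0},
    {"slide":[-0.002,-0.04,0],"rot":[0,0,0],"grip":0},
    {"slide":[-0.004,0,0],"rot":[0,0,0],"grip":0},
    {"slide":[-0.004,0,0],"rot":[0,0,0],"grip":0},
    {"slide":[0,0,0],"rot":[0,0,0],"grip":0},
    {"slide":[0,0,0],"rot":[0,0,0],"grip":0}
  ]
}}

```text
time: 20.75
ee_pos: [0.5082, -0.316, 0.1666]
eef_rot: [0.732, 0.682, 0.0, -0.0]
ft_force: [0.2, -1.0, 0.5]
width: 0.0012
grip_force: 0.0
```

Run:
```python
from h import *
p=shot('top','t5.png');q=shot('side','s5.png')
a=cv2.imread('pics/t5.png')[155:245,235:355];b=cv2.imread('pics/s5.png')[170:290,260:380]
r=lambda i,w:cv2.resize(i,(w,400),interpolation=cv2.INTER_CUBIC)
cv2.imwrite('pics/z5.png',np.hstack([r(a,400),r(b,400)]))
```

```text
(no output)
```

View pics/z5.png

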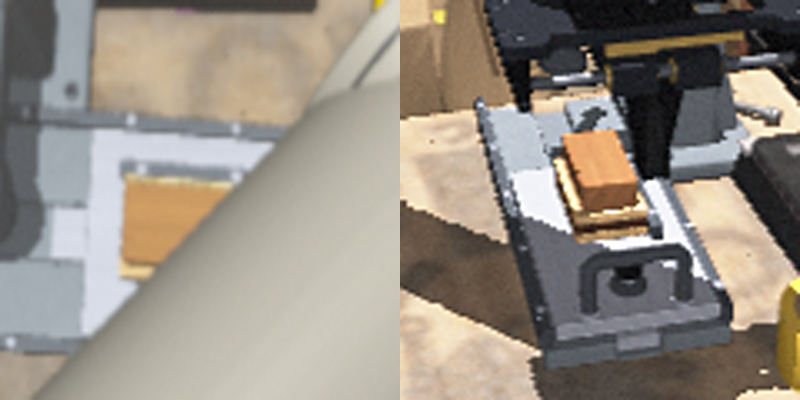

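The caul sits flat and centred on the blank: at (185,225) in the top crop, and at (600,170) with the blank below it in the side crop. Next is the slide.

{"name": "arm_command", "arguments": {
  "steps": [
    {"slide":[0,0,-0.02],"rot":[0,0,0],"grip":0},
    {"slide":[0,0,-0.04],"rot":[0,0,0],"grip":0},
    {"slide":[0,0,-0.035],"rot":[0,0,0],"grip":0},
    {"slide":[0,0,-0.01],"rot":[0,0,0],"grip":0},
    {"slide":[0.0006,0.008,0],"rot":[0,0,0],"grip":0},
    {"slide":[0.0004,0.006,0],"rot":[0,0,0],"grip":0},
    {"slide":[0.0003,0.005,0],"rot":[0,0,0],"grip":0},
    {"slide":[0.0003,0.004,0],"rot":[0,0,0],"grip":0}
  ]
}}

```text
time: 21.85
ee_pos: [0.5096, -0.2947, 0.0625]
eef_rot: [0.732, 0.681, 0.0, 0.001]
ft_force: [0.9, -4.8, -0.1]
width: 0.0009
grip_force: 2.2
```

{"name": "arm_command", "arguments": {
  "steps": [
    {"slide":[0.0004,0.006,0],"rot":[0,0,0],"grip":0},
    {"slide":[0.0006,0.009,0],"rot":[0,0,0],"grip":0},
    {"slide":[0.0008,0.012,0],"rot":[0,0,0],"grip":0},
    {"slide":[0.001,0.014,0],"rot":[0,0,0],"grip":0},
    {"slide":[0.001,0.014,0],"rot":[0,0,0],"grip":0},
    {"slide":[0.0009,0.012,0],"rot":[0,0,0],"grip":0},
    {"slide":[0.0006,0.009,0],"rot":[0,0,0],"grip":0},
    {"slide":[0.0004,0.006,0],"rot":[0,0,0],"grip":0}
  ]
}}

```text
time: 22.85
ee_pos: [0.5154, -0.2129, 0.0624]
eef_rot: [0.732, 0.681, 0.0, 0.001]
ft_force: [1.8, -5.2, 1.8]
width: 0.0003
grip_force: 2.5
```

{"name": "arm_command", "arguments": {
  "steps": [
    {"slide":[0.0003,0.005,0],"rot":[0,0,0],"grip":0},
    {"slide":[0.0004,0.006,0],"rot":[0,0,0],"grip":0},
    {"slide":[0.0004,0.006,0],"rot":[0,0,0],"grip":0},
    {"slide":[0.0004,0.006,0],"rot":[0,0,0],"grip":0},
    {"slide":[0.0003,0.005,0],"rot":[0,0,0],"grip":0},
    {"slide":[0.0002,0.003,0],"rot":[0,0,0],"grip":0},
    {"slide":[0.0001,0.002,0],"rot":[0,0,0],"grip":0},
    {"slide":[0,0.001,0],"rot":[0,0,0],"grip":0}
  ]
}}

```text
time: 23.85
ee_pos: [0.5165, -0.1775, 0.0612]
eef_rot: [0.732, 0.681, 0.0, -0.001]
ft_force: [-0.1, 0.1, -0.3]
width: 0.0006
grip_force: 0.0
```

{"name": "arm_command", "arguments": {
  "steps": [
    {"slide":[0,0.001,0],"rot":[0,0,0],"grip":0},
    {"slide":[0.0001,0.001,0],"rot":[0,0,0],"grip":0},
    {"slide":[0,0.001,0],"rot":[0,0,0],"grip":0},
    {"slide":[0.0001,0.001,0],"rot":[0,0,0],"grip":0},
    {"slide":[0,0.001,0],"rot":[0,0,0],"grip":0},
    {"slide":[0.0001,0.001,0],"rot":[0,0,0],"grip":0},
    {"slide":[0,0.001,0],"rot":[0,0,0],"grip":0},
    {"slide":[0.0001,0.001,0],"rot":[0,0,0],"grip":0}
  ]
}}

```text
time: 24.85
ee_pos: [0.5172, -0.1709, 0.0617]
eef_rot: [0.732, 0.681, -0.0, 0.0]
ft_force: [0.2, -5.0, -1.6]
width: 0.0007
grip_force: 2.3
```

{"name": "arm_command", "arguments": {
  "steps": [
    {"slide":[0,0.001,0],"rot":[0,0,0],"grip":0},
    {"slide":[0.0001,0.001,0],"rot":[0,0,0],"grip":0},
    {"slide":[0,0.001,0],"rot":[0,0,0],"grip":0},
    {"slide":[0.0001,0.001,0],"rot":[0,0,0],"grip":0},
    {"slide":[0,0.001,0],"rot":[0,0,0],"grip":0},
    {"slide":[0.0001,0.001,0],"rot":[0,0,0],"grip":0},
    {"slide":[0,0,0],"rot":[0,0,0],"grip":0},
    {"slide":[0,0,0],"rot":[0,0,0],"grip":0}
  ]
}}

```text
time: 25.85
ee_pos: [0.5173, -0.1692, 0.062]
eef_rot: [0.734, 0.68, -0.002, 0.003]
ft_force: [3.3, -18.5, -8.6]
width: 0.0001
grip_force: 9.3
```

{"name": "arm_command", "arguments": {
  "steps": [
    {"slide":[0,-0.003,0],"rot":[0,0,0],"grip":0},
    {"slide":[0,-0.006,0],"rot":[0,0,0],"grip":0},
    {"slide":[0,-0.015,0],"rot":[0,0,0],"grip":0},
    {"slide":[0,-0.02,0.02],"rot":[0,0,0],"grip":0},
    {"slide":[0,-0.03,0.05],"rot":[0,0,0],"grip":0},
    {"slide":[-0.03,-0.04,0.05],"rot":[0,0,0],"grip":0},
    {"slide":[-0.03,-0.04,0.05],"rot":[0,0,0],"grip":0},
    {"slide":[-0.02,-0.03,0.05],"rot":[0,0,0],"grip":0}
  ]
}}

```text
time: 26.85
ee_pos: [0.4432, -0.3396, 0.2713]
eef_rot: [0.732, 0.681, 0.0, -0.0]
ft_force: [0.7, -0.4, 0.4]
width: 0.0005
grip_force: 0.0
```

Run:
```python
from h import *
p=shot('top','t6.png');q=shot('side','s6.png')
a=cv2.imread('pics/t6.png')[130:240,175:315];b=cv2.imread('pics/s6.png')[120:270,270:390]
r=lambda i,w,h:cv2.resize(i,(w,h),interpolation=cv2.INTER_CUBIC)
cv2.imwrite('pics/z6.png',np.hstack([r(a,420,330),r(b,360,450)[:330*450//450]]) if 0 else np.hstack([cv2.copyMakeBorder(r(a,420,330),0,195,0,0,cv2.BORDER_CONSTANT),r(b,380,525)[:525]])[:525])
```

```text
(no output)
```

View pics/z6.png

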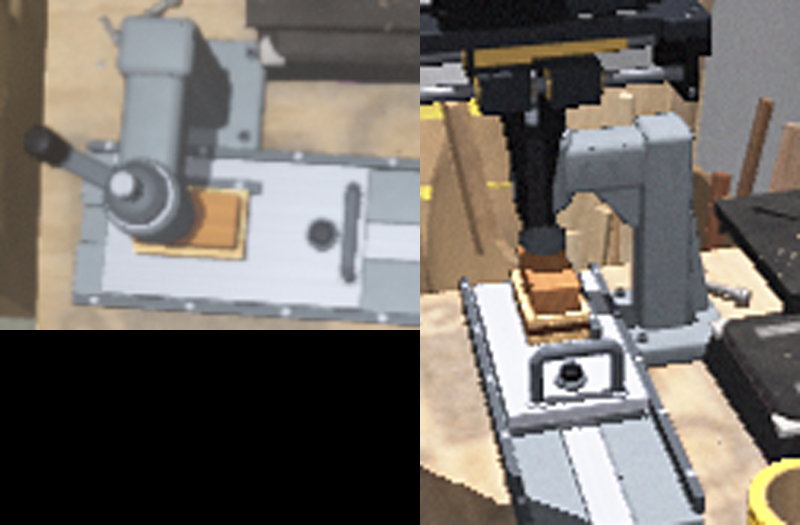

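The slide moved about 125 mm. The index button at (571,374) in the side view sits about 3 px lower relative to the bar than before, so it has dropped. It also resisted 18 N with under 2 mm of movement, so it is seated. Next is the crank: I'll locate the knob and the screw, and check the clearance to the drill head.

Run:
```python
from h import *
np.set_printoptions(precision=4,suppress=True)
p=shot('top');q=shot('side')
def tri(a,b):
    o1,d1=ray(p,*a);o2,d2=ray(q,*b);A=np.stack([d1,-d2],1);t=np.linalg.lstsq(A,o2-o1,rcond=None)[0];return (o1+d1*t[0]+o2+d2*t[1])/2,np.linalg.norm(o1+d1*t[0]-o2-d2*t[1])
print('switch',tri((287,77),(396,97)))
g=lambda u,v,z:atz(p,u/3-.33+175,v/3-.33+130,z)
print('spindle',g(124,184,.245),'knob',g(43,143,.259),g(47,147,.249))
a=cv2.imread('pics/side0.png').astype(int).sum(2)[120:150,300:330]; ys,xs=np.where(a<100); print('side dark',xs.min()+300,xs.max()+300,ys.min()+120,ys.max()+120,xs.mean()+300,ys.mean()+120)
t=cv2.imread('pics/t6.png').astype(int).sum(2)[160:195,178:205];ys,xs=np.where(t<170);print('top dark',xs.min()+178,xs.max()+178,ys.min()+160,ys.max()+160,xs.mean()+178,ys.mean()+160)
print(tri((xs.mean()+178,ys.mean()+160),(312.5,135)))
K=np.array([.5304,-.0136,.245])
print('proj spindle side',proj(q,K))
```

```text
switch (array([ 0.7037, -0.1625,  0.3782]), np.float64(0.0026635551769396194))
spindle [ 0.5291 -0.0136  0.245 ] knob [0.5543 0.0371 0.259 ] [0.5537 0.0375 0.249 ]
side dark 310 316 131 148 313.1744186046512 137.6627906976744
top dark 184 196 175 183 192.05882352941177 179.9607843137255
(array([0.554 , 0.0358, 0.2421]), np.float64(0.0031162460330348314))
proj spindle side [308.2453 140.2314]
```

{"name": "arm_command", "arguments": {
  "steps": [
    {"slide":[0.004,0.035,0.03],"rot":[0,0,10],"grip":0.2},
    {"slide":[0.012,0.05,0.015],"rot":[0,0,10],"grip":0.4},
    {"slide":[0.016,0.05,0],"rot":[0,0,10],"grip":0.7},
    {"slide":[0.016,0.05,0],"rot":[0,0,10],"grip":0.7},
    {"slide":[0.016,0.05,0],"rot":[0,0,10],"grip":0.7},
    {"slide":[0.016,0.05,0],"rot":[0,0,10],"grip":0.7},
    {"slide":[0.016,0.05,0],"rot":[0,0,10],"grip":0.7},
    {"slide":[0.016,0.044,0],"rot":[0,0,10],"grip":0.7}
  ]
}}

```text
time: 28.05
ee_pos: [0.5562, 0.0445, 0.3133]
eef_rot: [0.118, 0.993, 0.0, -0.001]
ft_force: [-1.0, -0.3, 0.5]
width: 0.0603
grip_force: 0.0
```

Run:
```python
from h import *
s=sensors.read_state();print(s['ee_pos'],s['time'],s['joint_positions'])
q=shot('side','s7.png')
t=shot('top','t7.png')
```

```text
[0.55623212 0.04446192 0.31326492] 28.05 [-1.00299113  0.20766972  0.9967765   1.53171565 -0.17492422  1.49977294
  1.33052266]
```

{"name": "arm_command", "arguments": {
  "steps": [
    {"slide":[0,0,0],"rot":[0,0,0],"grip":0.7},
    {"slide":[0,0,-0.03],"rot":[0,0,0],"grip":0.7},
    {"slide":[0,0,-0.03],"rot":[0,0,0],"grip":0.7},
    {"slide":[0,0,-0.02],"rot":[0,0,0],"grip":0.7},
    {"slide":[0,0,-0.009],"rot":[0,0,0],"grip":0.4},
    {"slide":[0,0,0],"rot":[0,0,0],"grip":0.1},
    {"slide":[0,0,0],"rot":[0,0,0],"grip":0.1},
    {"slide":[0,0,0],"rot":[0,0,0],"grip":0.1}
  ],
  "newtons": 20
}}

```text
time: 29.15
ee_pos: [0.5569, 0.0401, 0.2266]
eef_rot: [0.123, 0.992, 0.0, 0.0]
ft_force: [-0.4, 0.3, -0.5]
width: 0.0289
grip_force: 0.0
```

{"name": "arm_command", "arguments": {
  "steps": [
    {"slide":[0,0,0],"rot":[0,0,0],"grip":0.1},
    {"slide":[0,0,0],"rot":[0,0,0],"grip":0.1},
    {"slide":[0,0,0],"rot":[0,0,0],"grip":0.1},
    {"slide":[0,0,0],"rot":[0,0,0],"grip":0.1},
    {"slide":[0,0,0],"rot":[0,0,0],"grip":0.1},
    {"slide":[0,0,0],"rot":[0,0,0],"grip":0.1},
    {"slide":[0,0,0],"rot":[0,0,0],"grip":0.1},
    {"slide":[0,0,0],"rot":[0,0,0],"grip":0.1}
  ]
}}

```text
time: 30.15
ee_pos: [0.5573, 0.0418, 0.2266]
eef_rot: [0.122, 0.992, 0.001, 0.001]
ft_force: [1.5, 4.8, 0.1]
width: 0.0222
grip_force: 20.0
```

```bash
cat >> h.py <<'E'
C=np.array([.5295,-.0136]);R=.062
pos=lambda a:C+R*np.array([np.sin(np.radians(a)),np.cos(np.radians(a))])
def rows(a0,a1,n=8):
    a=np.linspace(a0,a1,n+1);P=np.array([pos(x) for x in a]);return np.round(np.diff(P,axis=0),4).tolist()
def ang():
    s=sensors.read_state();d=np.array(s['ee_pos'][:2])-C;return np.degrees(np.arctan2(*d))%360,np.hypot(*d)*1e3,s['ft_force'],s['time']
E
python3 - <<'E'
from h import *
shot('side','c0.png');print(ang());
for a in (26.3,116.3,146.3,176.3,206.3):print(rows(a,a+(90 if a<30 else 30),8))
E
```

```text
(np.float64(26.69931197650483), np.float64(61.97142387289716), array([2.43680749, 4.57481922, 0.57130736]), 30.2)
[[0.0103, -0.0064], [0.0089, -0.0083], [0.0071, -0.0099], [0.005, -0.0111], [0.0027, -0.0118], [0.0004, -0.0121], [-0.002, -0.012], [-0.0043, -0.0114]]
[[-0.0019, -0.0036], [-0.0021, -0.0034], [-0.0024, -0.0033], [-0.0026, -0.0031], [-0.0028, -0.003], [-0.003, -0.0028], [-0.0031, -0.0026], [-0.0033, -0.0024]]
[[-0.0034, -0.0021], [-0.0036, -0.0019], [-0.0037, -0.0017], [-0.0038, -0.0014], [-0.0039, -0.0012], [-0.004, -0.0009], [-0.004, -0.0007], [-0.004, -0.0004]]
[[-0.0041, -0.0001], [-0.0041, 0.0001], [-0.004, 0.0004], [-0.004, 0.0007], [-0.004, 0.0009], [-0.0039, 0.0012], [-0.0038, 0.0014], [-0.0037, 0.0017]]
[[-0.0036, 0.0019], [-0.0034, 0.0021], [-0.0033, 0.0024], [-0.0031, 0.0026], [-0.003, 0.0028], [-0.0028, 0.003], [-0.0026, 0.0031], [-0.0024, 0.0033]]
```

First 90°, folding the grip offset (+.001,+.002) into row one.

{"name": "arm_command", "arguments": {
  "steps": [
    {"slide":[0.0113,-0.0044,0],"rot":[0,0,0],"grip":0.1},
    {"slide":[0.0089,-0.0083,0],"rot":[0,0,0],"grip":0.1},
    {"slide":[0.0071,-0.0099,0],"rot":[0,0,0],"grip":0.1},
    {"slide":[0.005,-0.0111,0],"rot":[0,0,0],"grip":0.1},
    {"slide":[0.0027,-0.0118,0],"rot":[0,0,0],"grip":0.1},
    {"slide":[0.0004,-0.0121,0],"rot":[0,0,0],"grip":0.1},
    {"slide":[-0.002,-0.012,0],"rot":[0,0,0],"grip":0.1},
    {"slide":[-0.0043,-0.0114,0],"rot":[0,0,0],"grip":0.1}
  ]
}}

```text
time: 31.2
ee_pos: [0.584, -0.0396, 0.2263]
eef_rot: [0.123, 0.992, 0.002, -0.003]
ft_force: [-16.0, 9.7, 13.3]
width: 0.0222
grip_force: 20.0
```

Run:
```python
from h import *
shot('side','c1.png');print(ang(),sensors.read_state()['width'])
a=cv2.imread('pics/c0.png')[120:260,270:370];b=cv2.imread('pics/c1.png')[120:260,270:370]
r=lambda i:cv2.resize(i,(400,560),interpolation=cv2.INTER_CUBIC)
cv2.imwrite('pics/zc.png',np.hstack([r(a),r(b)]))
```

```text
(np.float64(117.2131382784268), np.float64(60.370000972030375), array([-16.16997284,   7.09428027,  13.15918927]), 31.25) 0.02282188447010251
```

View pics/zc.png

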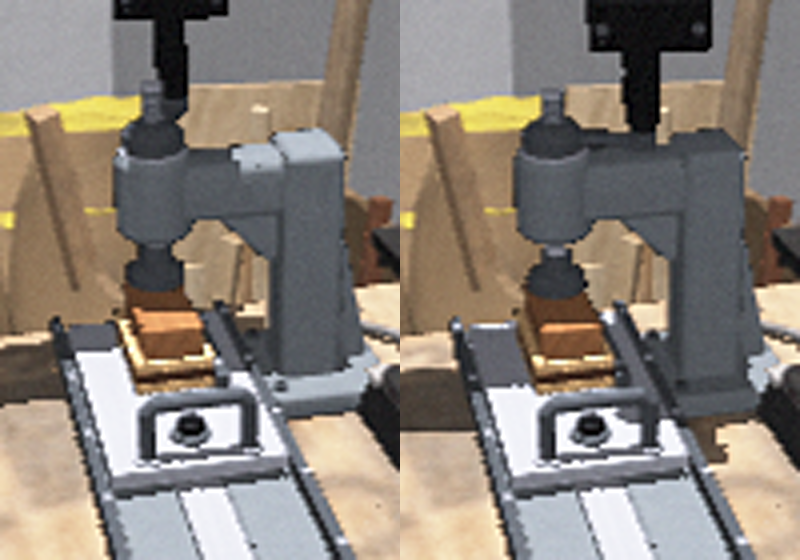

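The foot went from row ~292 to ~300 in the zoomed view, which matches a quarter turn, and the caul and slide are undisturbed. The radial force shows the real centre is near (.528,-.013), so I'll correct for that.

```bash
sed -i 's/C=np.array(\[.5295,-.0136\])/C=np.array([.528,-.013])/' h.py
cat >> h.py <<'E'
def track(names,ref='c0.png',box=(176,196,298,318)):
    # vertical shift (px) of the dark foot against the reference, sub-pixel
    y0,y1,x0,x1=box
    g=lambda n:cv2.resize(cv2.GaussianBlur(cv2.cvtColor(cv2.imread('pics/'+n),cv2.COLOR_BGR2GRAY),(0,0),.7)[y0-10:y1+16,x0-8:x1+8],None,fx=10,fy=10,interpolation=cv2.INTER_CUBIC)
    t=g(ref)[100:100+10*(y1-y0),80:80+10*(x1-x0)]
    for n in names:
        m=cv2.matchTemplate(g(n),t,cv2.TM_CCOEFF_NORMED);_,c,_,l=cv2.minMaxLoc(m);print(n,'dx',l[0]/10-8,'dy',l[1]/10-10,round(c,3))
E
python3 - <<'E'
from h import *
print(ang());track(['c0.png','s7.png','c1.png'],box=(182,194,300,318))
q=shot('side')
for z in(.097,.091,.085):print(z,proj(q,[.528,-.013,z]))
for a in (115.4,145.4,175.4):print(rows(a,a+30))
E
```

```text
(np.float64(117.07228418868452), np.float64(61.97853667780682), array([-16.16997284,   7.09428027,  13.15918927]), 31.25)
c0.png dx 0.0 dy 0.0 1.0
s7.png dx 0.0 dy 0.0 0.999
c1.png dx 0.40000000000000036 dy 1.8000000000000007 0.949
0.097 [308.67863809 189.80981288]
0.091 [308.73005321 191.68933857]
0.085 [308.78121865 193.55940598]
[[-0.0019, -0.0036], [-0.0021, -0.0035], [-0.0023, -0.0033], [-0.0025, -0.0032], [-0.0027, -0.003], [-0.0029, -0.0028], [-0.0031, -0.0026], [-0.0033, -0.0024]]
[[-0.0034, -0.0022], [-0.0035, -0.002], [-0.0037, -0.0017], [-0.0038, -0.0015], [-0.0039, -0.0012], [-0.0039, -0.001], [-0.004, -0.0007], [-0.004, -0.0005]]
[[-0.0041, -0.0002], [-0.0041, 0.0001], [-0.004, 0.0003], [-0.004, 0.0006], [-0.004, 0.0009], [-0.0039, 0.0011], [-0.0038, 0.0014], [-0.0037, 0.0016]]
```

{"name": "arm_command", "arguments": {
  "steps": [
    {"slide":[-0.0029,-0.0031,0.001],"rot":[0,0,0],"grip":0.1},
    {"slide":[-0.0029,-0.003,0],"rot":[0,0,0],"grip":0.1},
    {"slide":[-0.0023,-0.0033,0],"rot":[0,0,0],"grip":0.1},
    {"slide":[-0.0025,-0.0032,0],"rot":[0,0,0],"grip":0.1},
    {"slide":[-0.0027,-0.003,0],"rot":[0,0,0],"grip":0.1},
    {"slide":[-0.0029,-0.0028,0],"rot":[0,0,0],"grip":0.1},
    {"slide":[-0.0031,-0.0026,0],"rot":[0,0,0],"grip":0.1},
    {"slide":[-0.0033,-0.0024,0],"rot":[0,0,0],"grip":0.1}
  ]
}}

```text
time: 32.3
ee_pos: [0.5628, -0.0637, 0.2267]
eef_rot: [0.123, 0.992, 0.0, -0.0]
ft_force: [-1.1, 5.1, -3.2]
width: 0.0223
grip_force: 20.0
```

Run:
```python
from h import *
shot('side','c2.png');print(ang());track(['c1.png','c2.png'],box=(182,194,300,318));track(['c2.png'],ref='c1.png',box=(184,196,300,318))
```

```text
(np.float64(146.03764471452925), np.float64(61.535969508917546), array([-2.07141192,  5.40791867, -2.91471314]), 32.35)
c1.png dx 0.40000000000000036 dy 1.8000000000000007 0.949
c2.png dx 0.5 dy 2.6999999999999993 0.939
c2.png dx 0.0 dy 0.5 0.985
```

{"name": "arm_command", "arguments": {
  "steps": [
    {"slide":[-0.0034,-0.0022,0],"rot":[0,0,0],"grip":0.1},
    {"slide":[-0.0035,-0.002,0],"rot":[0,0,0],"grip":0.1},
    {"slide":[-0.0037,-0.0017,0],"rot":[0,0,0],"grip":0.1},
    {"slide":[-0.0038,-0.0015,0],"rot":[0,0,0],"grip":0.1},
    {"slide":[-0.0039,-0.0012,0],"rot":[0,0,0],"grip":0.1},
    {"slide":[-0.0039,-0.001,0],"rot":[0,0,0],"grip":0.1},
    {"slide":[-0.004,-0.0007,0],"rot":[0,0,0],"grip":0.1},
    {"slide":[-0.004,-0.0005,0],"rot":[0,0,0],"grip":0.1}
  ]
}}

```text
time: 33.35
ee_pos: [0.5329, -0.0744, 0.2267]
eef_rot: [0.123, 0.992, 0.001, 0.0]
ft_force: [1.0, 6.2, -5.6]
width: 0.0225
grip_force: 20.0
```

Run:
```python
from h import *
shot('side','c3.png');print(ang());track(['c2.png','c3.png'],box=(182,194,300,318));track(['c2.png','c3.png'],ref='c1.png',box=(184,196,300,318))
```

```text
(np.float64(175.76901378097514), np.float64(61.61532322302842), array([ 0.80829334,  5.06257313, -3.97716016]), 33.4)
c2.png dx 0.5 dy 2.6999999999999993 0.939
c3.png dx 0.8000000000000007 dy 3.4000000000000004 0.927
c2.png dx 0.0 dy 0.5 0.985
c3.png dx 0.3000000000000007 dy 1.1999999999999993 0.965
```

{"name": "arm_command", "arguments": {
  "steps": [
    {"slide":[-0.0041,-0.0002,0],"rot":[0,0,0],"grip":0.1},
    {"slide":[-0.0041,0.0001,0],"rot":[0,0,0],"grip":0.1},
    {"slide":[-0.004,0.0003,0],"rot":[0,0,0],"grip":0.1},
    {"slide":[-0.004,0.0006,0],"rot":[0,0,0],"grip":0.1},
    {"slide":[-0.004,0.0009,0],"rot":[0,0,0],"grip":0.1},
    {"slide":[-0.0039,0.0011,0],"rot":[0,0,0],"grip":0.1},
    {"slide":[-0.0038,0.0014,0],"rot":[0,0,0],"grip":0.1},
    {"slide":[-0.0037,0.0016,0],"rot":[0,0,0],"grip":0.1}
  ]
}}

```text
time: 34.4
ee_pos: [0.5017, -0.0689, 0.2267]
eef_rot: [0.123, 0.992, 0.0, 0.001]
ft_force: [4.0, 5.1, -8.6]
width: 0.0225
grip_force: 20.0
```

Run:
```python
from h import *
shot('side','c4.png');print(ang());track(['c4.png'],box=(182,194,300,318));track(['c4.png'],ref='c1.png',box=(184,196,300,318))
print(rows(205.4,235.4))
```

```text
(np.float64(205.48198515826988), np.float64(61.820068307459934), array([ 2.82011206,  4.6606598 , -8.43041977]), 34.45)
c4.png dx 0.8000000000000007 dy 3.8000000000000007 0.902
c4.png dx 0.1999999999999993 dy 1.5999999999999996 0.95
[[-0.0036, 0.0019], [-0.0035, 0.0021], [-0.0033, 0.0023], [-0.0032, 0.0025], [-0.003, 0.0027], [-0.0028, 0.0029], [-0.0026, 0.0031], [-0.0024, 0.0033]]
```

{"name": "arm_command", "arguments": {
  "steps": [
    {"slide":[-0.0036,0.0019,-0.0005],"rot":[0,0,0],"grip":0.1},
    {"slide":[-0.0035,0.0021,-0.0003],"rot":[0,0,0],"grip":0.1},
    {"slide":[-0.0033,0.0023,0],"rot":[0,0,0],"grip":0.1},
    {"slide":[-0.0032,0.0025,0],"rot":[0,0,0],"grip":0.1},
    {"slide":[-0.003,0.0027,0],"rot":[0,0,0],"grip":0.1},
    {"slide":[-0.0028,0.0029,0],"rot":[0,0,0],"grip":0.1},
    {"slide":[-0.0026,0.0031,0],"rot":[0,0,0],"grip":0.1},
    {"slide":[-0.0024,0.0033,0],"rot":[0,0,0],"grip":0.1}
  ]
}}

```text
time: 35.45
ee_pos: [0.4774, -0.049, 0.2266]
eef_rot: [0.124, 0.992, 0.0, 0.001]
ft_force: [4.7, 0.6, -0.4]
width: 0.0219
grip_force: 20.0
```

Run:
```python
from h import *
shot('side','c5.png');print(ang())
L=['c%d.png'%i for i in range(6)]
track(L,box=(182,194,300,318));track(L,ref='c2.png',box=(184,197,302,316));track(L,ref='c5.png',box=(182,192,302,316))
np.set_printoptions(linewidth=200)
for n in L: print(n,cv2.cvtColor(cv2.imread('pics/'+n),cv2.COLOR_BGR2GRAY)[176:204,306:312].mean(1).round().astype(int))
# spindle top tracking
track(L,box=(140,150,304,312))
```

```text
(np.float64(235.07033286721145), np.float64(62.05541364176922), array([ 3.39062408, -0.56901787,  0.6286898 ]), 35.5)
c0.png dx 0.0 dy 0.0 1.0
c1.png dx 0.40000000000000036 dy 1.8000000000000007 0.949
c2.png dx 0.5 dy 2.6999999999999993 0.939
c3.png dx 0.8000000000000007 dy 3.4000000000000004 0.927
c4.png dx 0.8000000000000007 dy 3.8000000000000007 0.902
c5.png dx 0.9000000000000004 dy 4.199999999999999 0.915
c0.png dx -0.2999999999999998 dy -2.7 0.954
c1.png dx 0.0 dy -0.6999999999999993 0.984
c2.png dx 0.0 dy 0.0 1.0
c3.png dx 0.09999999999999964 dy 0.5999999999999996 0.977
c4.png dx 0.0 dy 1.0999999999999996 0.976
c5.png dx 0.09999999999999964 dy 1.1999999999999993 0.972
c0.png dx -0.40000000000000036 dy -3.5999999999999996 0.854
c1.png dx 0.0 dy -1.5 0.947
c2.png dx 0.0 dy -1.0 0.97
c3.png dx 0.0 dy -0.5999999999999996 0.988
c4.png dx -0.09999999999999964 dy -0.09999999999999964 0.995
c5.png dx 0.0 dy 0.0 1.0
c0.png [ 88  88  90  88  72  79  56  55  57  54  56  56  56  58  58  55  55  67  67  66  64  57 183 183 182 180 177  97]
c1.png [ 89  90  91  88  69 101 109 108  52  54  55  54  56  56  57  58  57  54  58  69  66  68  68  68  60 185 178  99]
c2.png [ 90  89  89  90  70 100 108 109  85  52  54  55  55  54  57  58  59  56  59  53  69  69  68  70  68  65  89  86]
c3.png [ 88  89  88  88  69 101 119 108 106  66  54  55  52  58  57  58  57  59  56  56  61  69  69  69  68  66  88  86]
c4.png [ 89  89  89  90  71 101 118 119 108 103  53  54  56  55  56  56  57  59  55  54  54  68  70  68  68  66  90  85]
c5.png [ 89  89  88  88  69 101 119 120 109 107  58  54  54  54  56  57  56  57  56  59  56  67  70  70  67  66  89  89]
c0.png dx 0.0 dy 0.0 1.0
c1.png dx -0.9000000000000004 dy 0.5 0.795
c2.png dx -0.9000000000000004 dy 0.3000000000000007 0.787
c3.png dx -0.09999999999999964 dy 0.0 0.944
c4.png dx -7.0 dy 0.1999999999999993 0.794
c5.png dx -0.9000000000000004 dy 0.3000000000000007 0.657
```

Foot edge tracking in pixels against turn: 89°: 8.0, 118°: 8.6, 148°: 9.2, 177°: 9.93, 207°: 10.08. So it touched at about 184.5° of turn, knob angle ≈212.5°. The target is knob angle ≈302.5°.

Run:
```python
from h import *
print(rows(235.2,302.5))
```

```text
[[-0.0046, 0.0078], [-0.0034, 0.0084], [-0.0022, 0.0088], [-0.0008, 0.0091], [0.0005, 0.0091], [0.0018, 0.0089], [0.0031, 0.0086], [0.0043, 0.008]]
```

{"name": "arm_command", "arguments": {
  "steps": [
    {"slide":[-0.0046,0.0078,0],"rot":[0,0,0],"grip":0.1},
    {"slide":[-0.0034,0.0084,0],"rot":[0,0,0],"grip":0.1},
    {"slide":[-0.0022,0.0088,0],"rot":[0,0,0],"grip":0.1},
    {"slide":[-0.0008,0.0091,0],"rot":[0,0,0],"grip":0.1},
    {"slide":[0.0005,0.0091,0],"rot":[0,0,0],"grip":0.1},
    {"slide":[0.0018,0.0089,0],"rot":[0,0,0],"grip":0.1},
    {"slide":[0.0031,0.0086,0],"rot":[0,0,0],"grip":0.1},
    {"slide":[0.0035,0.0065,0],"rot":[0,0,0],"grip":0.1}
  ]
}}

```text
time: 36.5
ee_pos: [0.4743, 0.0192, 0.2264]
eef_rot: [0.123, 0.992, -0.0, -0.001]
ft_force: [-1.1, -3.3, 9.0]
width: 0.0226
grip_force: 20.0
```

Run:
```python
from h import *
shot('side','c6.png');print(ang())
for n in ['c5.png','c6.png']: print(n,cv2.cvtColor(cv2.imread('pics/'+n),cv2.COLOR_BGR2GRAY)[176:204,306:312].mean(1).round().astype(int))
```

```text
(np.float64(301.8085802932832), np.float64(62.58517857094458), array([ 0.24767298, -0.89619463,  6.60236433]), 36.55)
c5.png [ 89  89  88  88  69 101 119 120 109 107  58  54  54  54  56  57  56  57
  56  59  56  67  70  70  67  66  89  89]
c6.png [ 94  92  93  92  70  99 116 119 109 106  58  54  57  56  55  56  56  57
  59  57  53  59 184 184 183 182 173  98]
```

{"name": "arm_command", "arguments": {
  "steps": [
    {"slide":[0,0,0],"rot":[0,0,0],"grip":0.1},
    {"slide":[0,0,0],"rot":[0,0,0],"grip":0.5},
    {"slide":[0,0,0],"rot":[0,0,0],"grip":0.5},
    {"slide":[0,0,0],"rot":[0,0,0],"grip":0.5},
    {"slide":[0,0,0.02],"rot":[0,0,0],"grip":0.5},
    {"slide":[0,0,0.04],"rot":[0,0,0],"grip":0.5},
    {"slide":[0,0,0.05],"rot":[0,0,0],"grip":0.5},
    {"slide":[-0.02,0,0.03],"rot":[0,0,0],"grip":0.5}
  ]
}}

```text
time: 37.55
ee_pos: [0.455, 0.0187, 0.368]
eef_rot: [0.124, 0.992, -0.0, 0.001]
ft_force: [0.4, 0.5, -0.8]
width: 0.0435
grip_force: 0.0
```

{"name": "arm_command", "arguments": {
  "steps": [
    {"slide":[-0.01,0.05,0],"rot":[0,0,0],"grip":0.5},
    {"slide":[-0.01,0.05,0],"rot":[0,0,0],"grip":0.5},
    {"slide":[-0.005,0.05,0],"rot":[0,0,0],"grip":0.5},
    {"slide":[0,0.05,0],"rot":[0,0,0],"grip":0.5},
    {"slide":[0,0.03,0],"rot":[0,0,0],"grip":0.5},
    {"slide":[0,0,0],"rot":[0,0,0],"grip":0.5},
    {"slide":[0,0,0],"rot":[0,0,0],"grip":0.5},
    {"slide":[0,0,0],"rot":[0,0,0],"grip":0.5}
  ]
}}

```text
time: 38.55
ee_pos: [0.43, 0.2476, 0.3664]
eef_rot: [0.124, 0.992, 0.0, -0.0]
ft_force: [0.2, 0.3, -0.0]
width: 0.0437
grip_force: 0.0
```

Run:
```python
from h import *
t=shot('top','t9.png');q=shot('side','s9.png')
im=cv2.imread('pics/t9.png').astype(int).sum(2)[150:240,170:260];print(cv2.imread('pics/s9.png').shape)
for r in eyes.look_for('knob_grip',t)[:2]:
    b=r['bbox'];P=atz(t,(b[0]+b[2])/2,(b[1]+b[3])/2,.239);d=P[:2]-C;print(b,r['conf'],P,np.degrees(np.arctan2(*d))%360,np.hypot(*d))
print(cv2.cvtColor(cv2.imread('pics/s9.png'),cv2.COLOR_BGR2GRAY)[176:204,306:312].mean(1).round().astype(int))
for n in('c6.png','s6.png'):  # pin/handle zone unchanged since seating?
    d=cv2.absdiff(cv2.imread('pics/s9.png'),cv2.imread('pics/'+n))[215:240,305:340];print(n,d.mean())
```

```text
(400, 640, 3)
[191.6, 213.9, 208.3, 224.3] 0.47 [0.4743048  0.01851125 0.239     ] 300.4067176387783 0.06225860326629246
[221.0, 190.5, 257.4, 219.6] 0.36 [ 0.50156624 -0.05908046  0.239     ] 209.84046038232202 0.05312393021652403
[ 89  88  90  89  66  98 114 115 104 103  56  50  54  53  54  55  56  55
  55  53  52  56 180 179 176 177 171  94]
c6.png 4.641523809523809
s6.png 9.061714285714286
```

```bash
python3 -c "
from bench import order
print(order.close_job())"
```

```text
the job is handed in; nothing more can be done
None
```

I carried out the whole job in order and handed it in at about 39 s; no verdict came back. The blank is square and flush at the fence, about 3 mm off centre along it, with the caul centred on top. The slide is seated on its pin, and the crank is about a quarter turn past the touch point, which I judged from the camera to within about 5°.

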